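Nest the finished display modules

TASK

Put each of the four finished display modules, the ones with a black glass front, into the pale plastic tray whose pocket is cut to its outline, lying flat on the pocket's floor with the glass up. Set each one down gently, do not let it drop, and leave the two empty frames without glass where they lie.

Things in the scene. Friction and masses are not known exactly. Their poses are not given: they have to be found in the camera images.
- module_large: The large oblong display module, 92 mm (x) by 52 mm (y). Closed block with an aluminium frame and a flat black glass front facing up, 14 mm thick. Loose, about 80 to 155 g. Origin: centre of the underside. z up. x along its long side; the two ends are interchangeable.
- module_slim: The slim oblong display module, 76 mm (x) by 32 mm (y). Closed block with an aluminium frame and a flat black glass front facing up, 14 mm thick. Loose, about 40 to 85 g. Origin: centre of the underside. z up. x along its long side; the two ends are interchangeable.
- module_square: The square display module, 46 by 46 mm. Closed block with an aluminium frame and a flat black glass front facing up, 14 mm thick. Loose, about 40 to 85 g. Origin: centre of the underside. z up. x and y along its sides; any quarter turn is as good.
- module_round: The round display module, 48 mm in diameter. Closed block with an aluminium frame and a flat black glass front facing up, 14 mm thick. Loose, about 40 to 85 g. Origin: centre of the underside. z up. Any turn is as good.
- nest_large: The nest of the large oblong module: the largest tray. Pale plastic, grey pocket; fixed. Floor 3 mm thick, rim on it 5 thick, 6 high, pocket 6 mm larger than the module on each side. Finger gaps 80 mm wide break the rim at +y and -y. Outside 114 (x) by 74 (y) mm. Origin: pocket's centre, at the tray's underside (bench); x along the pocket's long side. Modules rest 3 mm up.
- nest_slim: The nest of the slim oblong module: narrow oblong tray. Pale plastic, grey pocket; fixed. Floor 3 mm thick, rim on it 5 thick, 6 high, pocket 6 mm larger than the module on each side. Finger gaps 68 mm wide break the rim at +y and -y. Outside 98 (x) by 54 (y) mm. Origin: pocket's centre, at the tray's underside (bench); x along the pocket's long side. Modules rest 3 mm up.
- nest_square: The nest of the square module: square pocket. Pale plastic, grey pocket; fixed. Floor 3 mm thick, rim on it 5 thick, 6 high, pocket 6 mm larger than the module on each side. Finger gaps 42 mm wide break the rim at +y and -y. Outside 68 by 68 mm. Origin: pocket's centre, at the tray's underside (bench); x towards an unbroken side of the rim. Modules rest 3 mm up.
- nest_round: The nest of the round module: rim of two arcs. Pale plastic, grey pocket; fixed. Floor 3 mm thick, rim on it 5 thick, 6 high, pocket 6 mm larger than the module on each side. Finger gaps 42 mm wide break the rim at +y and -y. Outside 70 (round) mm. Origin: pocket's centre, at the tray's underside (bench); x towards the middle of one arc. Modules rest 3 mm up.
- frame_oblong: Empty oblong aluminium frame without glass, to be left alone: open through the middle, 92 (x) by 52 (y) by 14 mm, bars 6 mm wide. Loose. Origin: centre of the underside.
- frame_round: Empty round aluminium frame (plain ring) without glass, to be left alone: 48 mm outside, 38 mm inside, 14 mm high. Loose. Origin: centre of the underside.
Not all that is in view belongs to the job. Leave any brown or red look-alike of the module_large alone.

How it is judged:
By the outcome, as a careful person would: the job done as asked, in the order asked, and still so for the second after the job is handed in, with the robot touching nothing.
It also fails if it takes over 96 s, if anything falls off the work surface, if the arm or the gripper's body presses on something with over 40 N, if the wrist force passes 120 N, or if a joint passes its speed limit or range.

ROBOT

A 6-joint arm with a two-finger parallel gripper is mounted at the origin on the work surface. World frame = base frame: x ahead of the robot, y to its left, z up, the work surface at z = 0. Lengths are in m, angles in rad, forces in N, time in s.
With the tool pointing down it reaches from about 0.275 to 0.725 m from the base axis. Payload 5.6 kg.
Tool frame: the origin (TCP) lies where the fingers leave the gripper's body, on its centre line; the fingertips stand 73 mm ahead of it and the grasp point (between the pads) lies 54 mm ahead of it; x points along the fingers, y is the direction in which the jaws open and shut, and the axes are right-handed (so a half turn about x gives the same grasp; the last joint's range is limited). The gripper opens to 85 mm and grips with 20 to 120 N. Pads are 22 mm wide; open, the fingers measure 114 mm over their backs; the gripper's body (76 mm by 85 mm) begins 54 mm behind the grasp point. The pads swing forward as they close: fully open they stand 13 mm farther back than shut.
Start: joints at [-0.896, 0.255, 0.108, 0, -1.424, -0.285], TCP at [0.209, -0.509, 0.304] pointing down, gripper open.
Joint ranges: [-2.95, 2.95], [-1.21, 1.97], [-1.09, 1.5], [-2.87, 1.71], [-2.94, -0.07], [-3.05, 3.05]. Speed limits (rad/s): [2.57, 2.57, 3.14, 3.14, 3.14, 3.14].

INTERFACE

Orientations are given as a unit quaternion [w, x, y, z].
In Python, from plant import r gives the robot as it stands. The module is installed in compiled form; this text tells all that it offers.
- The arm moves only by the tool apply_moves, never from a script. Its argument "targets" is a list of rows, each a list of 3 entries, a list of its own where there are three numbers: the shift along the tool's x, y, z in cm, then the turn, a rotation vector about the tool's x, y, z in degrees, then the finger opening in cm, from 0 to 8.54. A call has 1 to 20 rows; each row shifts and turns the commanded pose from where the row before left it, along the tool's axes as they then stand; what a row does not reach is not made up. A row lasts 1/10 s, in which the tool goes at most 50 mm and 8.59 degrees, less where a joint would pass 70% of its speed; a pose out of reach is approached as far as the arm can. A call is refused whole if a number of a shift passes 5 or a number of a turn 8.59, either way. A call with a gripper value outside its range is refused whole. The fingers move at their own pace and stop on an object; the grip force is fixed at half the most. Time passes only in rows, so rows that do not move let the fingers close. It gives the time, the measured TCP pose, the force and the opening at its end, in the units of the state.
- r.get_state(): the state, without advancing time (a new reading comes with each control period).
- r.snapshot(name): name is "scene" or "top" or "wrist"; returns a dict with "color" (384x512x3 uint8, red, green, blue), "range_z" (384x512 float32, m along the optical axis (not along the pixel's ray), 0 where there is no reading), "intrinsics" (3x3 intrinsics, pixels), "world_from_camera" (4x4, takes a point from camera to world coordinates); the wrist camera has in their place "T_tool_cam" (4x4, takes a point from camera to tool coordinates, whose origin is the TCP and whose axes are the tool frame's). Camera axes: x right, y down, z forward; pixel columns grow to the right and rows downward; lengths in m; the calibration is good to about 2 mm. A picture is of the moment at which its call begins: read the wrist's pose just before it.
- r.finish_job(): hands the job in, once; it reports no verdict.
Trained networks look in the newest picture that a camera, given by its name, has taken for a name from the list of things; names that differ only in an ending like _2 or _b are one class to them, and where a whole thing is asked for, a point or a joint stands for the part that bears it (a point fixed in the world has none). Each returns a list of dicts, best first, with "p" (0 to 1); they miss things now and then, are a little off and sometimes report something else, mostly with a low value. They report only what shows in the picture. A call takes as long as a camera call. They do not tell look-alikes from the thing itself.
- r.spot_in(camera, label): "centre" ([x, y, z] in m, in the coordinates of the camera as it stood for that picture, good to about 4 mm: the middle of the surface that is visible of it).
- r.cut_out(camera, label): "region" (384x512 bool, what is visible of it).
The state is a dict: "time_s": time; "joint_positions": joint angles; "joint_velocities": joint speeds; "effort": joint torques, N m; "position": TCP position; "tcp_rot": TCP orientation; "force": force on the tool from outside, world axes, zero at the start; "moment": the same for the moment, N m; "gripper_width": opening from 0.0 (shut) to 1.0 (fully open).
Only numpy, scipy, OpenCV 4.12 (cv2) and the standard library are available. Lean on these libraries where they do the work, as an engineer would, in place of code of your own. Each camera call takes 0.05 s, during which the arm holds its last target.

## Working session

There is one attempt and no reset: what is moved stays moved. The work goes in short steps, Python scripts to look and compute and a tool call to move; the robot and the scene stay as the last step left them, time stands still between calls to the robot, and variables do not carry over. Pictures are saved under pics/ and viewed, and the job is handed in when it is done.

Besides the shell and the picture viewer there is one more tool, called after "Call:" by a JSON object that holds its "op" and its "data". apply_moves: Moves the arm, as the interface text tells. Its arguments: {"type":"object","properties":{"targets":{"type":"array"}},"required":["targets"]}

```bash
mkdir -p pics; ls; python3 - <<'E'
from plant import r
import cv2,pickle
s=r.get_state();print({k:s[k] for k in s})
for n in ["top","scene"]:
    d=r.snapshot(n);cv2.imwrite(f"pics/{n}0.png",cv2.resize(d["color"][:,:,::-1],None,fx=1.5,fy=1.5))
    pickle.dump(d,open(f"{n}0.pkl","wb"))
    print(n,d["intrinsics"],d["world_from_camera"])
    for l in ["module_large","module_slim","module_square","module_round","nest_large","nest_slim","nest_square","nest_round","frame_oblong","frame_round"]:
        if n=="top":
            for q in r.spot_in(n,l)[:4]:
                import numpy as np
                c=np.array(q["centre"]);K=d["intrinsics"];u=K@c/c[2];w=(d["world_from_camera"]@np.r_[c,1])[:3]
                print(l,round(q["p"],2),u[:2].round(),w.round(3))
E
```

```text
pics
{'time_s': 0.0, 'joint_positions': array([-8.96364866e-01,  2.55726445e-01,  1.07006648e-01, -4.66233431e-04,
       -1.42389237e+00, -2.84601739e-01]), 'joint_velocities': array([ 1.89149264e-03,  2.95059028e-05,  1.83546896e-04, -9.97769306e-04,
       -2.21157366e-03, -1.60482046e-03]), 'effort': array([ 3.02619392e-04, -3.86628735e+01,  2.37940514e+01,  5.36508009e+00,
       -6.16538571e-03, -1.52191092e-05]), 'position': array([ 0.20893845, -0.50838123,  0.30300864]), 'tcp_rot': array([ 0.69356999, -0.13628588,  0.69387305,  0.1375755 ]), 'force': array([ 0.60844423, -0.08273527,  0.6717621 ]), 'moment': array([ 0.06858071, -0.02975869, -0.0167692 ]), 'gripper_width': 0.9991331080767574}
top [[440.99674864   0.         258.35407568]
 [  0.         440.99674864 190.2263599 ]
 [  0.           0.           1.        ]] [[ 0.00134662 -0.99635691  0.08527074  0.35437372]
 [-0.99984359 -0.00284522 -0.01745546  0.00777656]
 [ 0.01763448 -0.0852339  -0.9962049   1.22448719]
 [ 0.          0.          0.          1.        ]]
module_large 0.93 [203. 196.] [0.443 0.139 0.014]
module
[... 241 characters left out ...]
011]
module_round 0.63 [360. 228.] [ 0.354 -0.291  0.015]
nest_large 0.78 [101. 176.] [ 0.499  0.423 -0.   ]
nest_slim 0.65 [333. 139.] [ 0.606 -0.223  0.001]
nest_square 0.76 [259. 124.] [ 0.645 -0.015  0.006]
nest_round 0.71 [166. 135.] [0.614 0.245 0.002]
nest_round 0.59 [359. 228.] [ 0.354 -0.289  0.013]
frame_oblong 0.75 [302. 201.] [ 0.428 -0.134  0.013]
scene [[372.85663698   0.         257.79271768]
 [  0.         372.85663698 194.65191357]
 [  0.           0.           1.        ]] [[ 0.72314073  0.42015283 -0.54821445  0.97958694]
 [ 0.69061909 -0.45203613  0.56454283 -0.56439647]
 [-0.01061847 -0.78685128 -0.6170513   0.65824491]
 [ 0.          0.          0.          1.        ]]
```

View pics/top0.png

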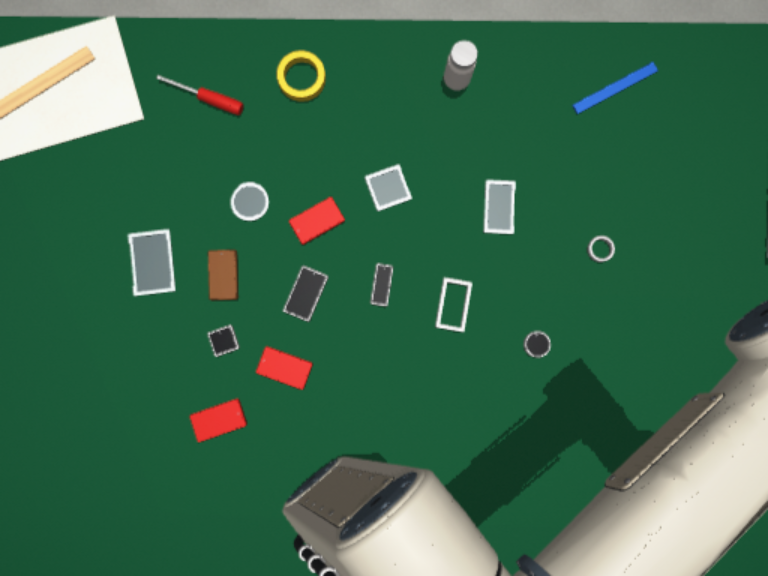

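View pics/scene0.png

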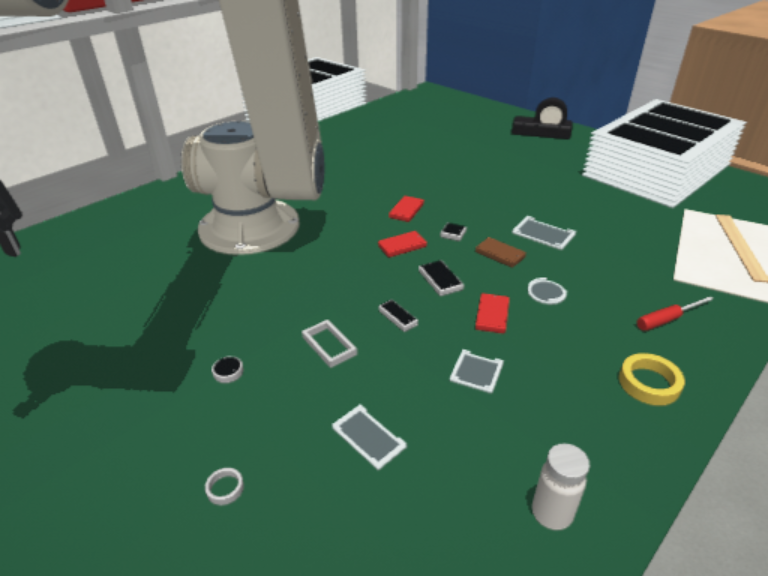

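```bash
python3 - <<'E'
import cv2,pickle
d=pickle.load(open("top0.pkl","rb"));c=d["color"][100:300,80:400,::-1]
cv2.imwrite("pics/top0z.png",cv2.resize(c,None,fx=2.5,fy=2.5,interpolation=cv2.INTER_CUBIC)[:600])
E
```

```text
(no output)
```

View pics/top0z.png

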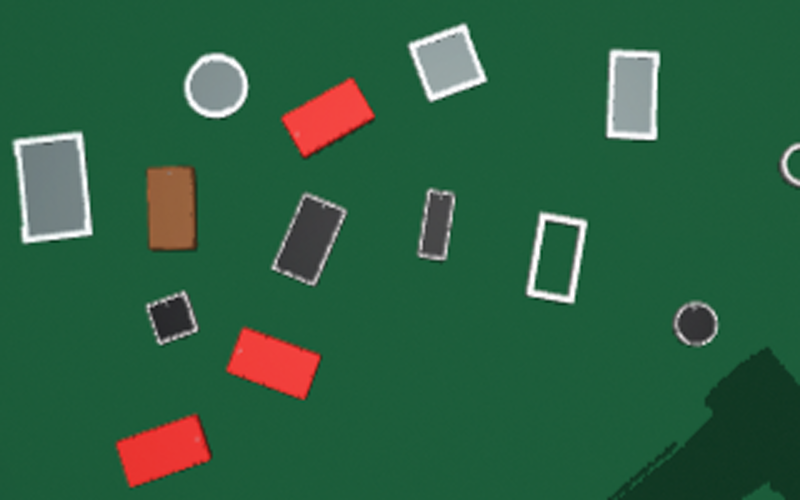

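```bash
cat > h.py <<'E'
import numpy as np,cv2
from scipy.spatial.transform import Rotation as Rn
def toworld(uv,K,T,z):
    uv=np.asarray(uv,float).reshape(-1,2)
    rays=np.c_[(uv[:,0]-K[0,2])/K[0,0],(uv[:,1]-K[1,2])/K[1,1],np.ones(len(uv))]@T[:3,:3].T
    return T[:3,3]+rays*((z-T[2,3])/rays[:,2])[:,None]
def Rtool(s):
    w,x,y,z=s["tcp_rot"];return Rn.from_quat([x,y,z,w]).as_matrix()
E
cat > m.py <<'E'
from h import *
import pickle
d=pickle.load(open("top0.pkl","rb"));K=d["intrinsics"];T=d["world_from_camera"]
F=6
img=cv2.resize(d["color"],None,fx=F,fy=F,interpolation=cv2.INTER_CUBIC).astype(int)
R,G,B=img[...,0],img[...,1],img[...,2]
nongreen=((G-R)<np.maximum(20,0.0*G)).astype(np.uint8)
dark=(nongreen&(R<90)).astype(np.uint8)
bright=(nongreen&(R>90)).astype(np.uint8)
def meas(name,px,mask,z):
    n,l,st,c=cv2.connectedComponentsWithStats(mask)
    u=(np.array(px)+.5)*F
    k=l[int(u[1])-6:int(u[1])+7,int(u[0])-6:int(u[0])+7].ravel();k=k[k>0]
    if not len(k): print(name,"none");return
    k=np.bincount(k).argmax();ys,xs=np.where(l==k)
    w=toworld(np.c_[(xs+.5)/F-.5,(ys+.5)/F-.5],K,T,z)[:,:2]
    (cx,cy),(a,b),ang=cv2.minAreaRect((w*1000).astype(np.float32))
    if a<b: a,b,ang=b,a,ang+90
    print(name,"mean",(w.mean(0)*1000).round(1),"rect",round(cx,1),round(cy,1),"size",round(a,1),round(b,1),"long-axis deg",round(ang,1), 'area',len(w))
for n,p in dict(large=(203,196),slim=(254,190),square=(149,227),round=(358,229)).items():
    meas(n+" glass",p,dark,.014); meas(n+" all",p,nongreen,.014)
for n,p in dict(nlarge=(101,175),nslim=(333,138),nsquare=(259,125),nround=(166,134)).items():
    meas(n+" all",p,nongreen,.009)
    grey=(nongreen&(R<190)).astype(np.uint8); meas(n+" pocket",p,cv2.erode(grey,np.ones((5,5))),.003)
E
python3 m.py
python3 - <<'E'
from plant import r
from h import *
s=r.get_state();print(Rtool(s).round(3))
d=r.snapshot("wrist");print(d["intrinsics"],d["T_tool_cam"].round(4))
cv2.imwrite("pics/w0.png",d["color"][:,:,::-1])
import pickle;pickle.dump(d,open("w0.pkl","wb"))
E
```

```text
large glass mean [443.7 138.4] rect 443.4 138.8 size 84.5 44.0 long-axis deg 157.9 area 16529
large all mean [443.4 137.5] rect 443.8 137.4 size 93.2 53.5 long-axis deg 157.5 area 23061
slim glass mean [460.1  -1.8] rect 460.8 -2.0 size 66.0 23.2 long-axis deg 171.3 area 6547
slim all mean [459.7  -1.7] rect 459.9 -1.8 size 77.7 32.9 long-axis deg 171.7 area 11428
square glass mean [357.4 286.8] rect 357.8 286.6 size 39.2 39.2 long-axis deg 109.7 area 6729
square all mean [357.3 285.5] rect 357.3 285.6 size 48.2 47.9 long-axis deg 19.3 area 10616
round glass mean [ 351.2 -287.6] rect 351.9 -287.7 size 38.8 38.1 long-axis deg 36.5 area 5562
round all mean [ 351.5 -286.2] rect 351.7 -286.1 size 48.7 47.5 long-axis deg 89.1 area 8907
nlarge all mean [500.3 420.5] rect 500.8 421.5 size 116.1 77.0 long-axis deg 7.1 area 39988
nlarge pocket mean [501.5 423.1] rect 501.8 423.0 size 102.0 63.1 long-axis deg 7.3 area 29238
nslim all mean [ 607.2 -221.4] rect 607.7 -221.3 size 101.0 56.1 long-axis deg 177.2 area 24465
nslim pocket mean [ 609.  -222.9] rect 609.6 -222.8 size 84.5 41.8 long-axis deg 176.5 area 15041
nsquare all mean [642.5 -13.2] rect 642.8 -13.2 size 71.2 69.7 long-axis deg 20.5 area 21538
nsquare pocket mean [644.7 -13.4] rect 644.9 -13.3 size 54.8 54.2 long-axis deg 110.3 area 12666
nround all mean [614.8 243.6] rect 614.3 243.2 size 71.3 69.8 long-axis deg 140.5 area 17911
nround pocket mean [616.5 245.1] rect 616.8 245.3 size 56.4 55.4 long-axis deg 90.3 area 11203
[[ 0.    -0.38   0.925]
 [ 0.     0.925  0.38 ]
 [-1.    -0.     0.   ]]
[[336.72873156   0.         253.11768298]
 [  0.         336.72873156 194.30096466]
 [  0.           0.           1.        ]] [[-3.000e-04 -2.680e-01  9.634e-01 -6.910e-02]
 [ 1.000e+00  4.000e-04  4.000e-04  6.000e-04]
 [-5.000e-04  9.634e-01  2.680e-01 -6.690e-02]
 [ 0.000e+00  0.000e+00  0.000e+00  1.000e+00]]
```

View pics/w0.png

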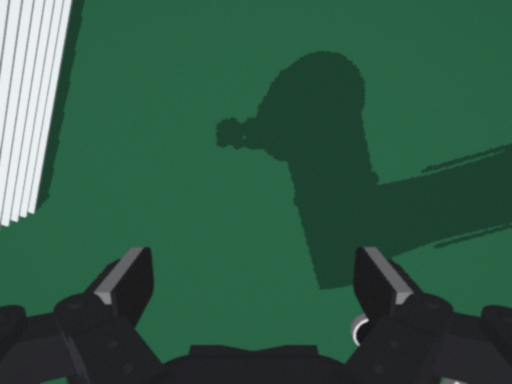

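```bash
python3 - <<'E'
import cv2,pickle,numpy as np
a=pickle.load(open("scene0.pkl","rb"))["color"][...,::-1];b=pickle.load(open("top0.pkl","rb"))["color"][...,::-1]
def c(i,x,y): return cv2.resize(i[y-25:y+25,x-30:x+30],(390,290),interpolation=cv2.INTER_CUBIC)
cv2.imwrite("pics/gap.png",np.vstack([np.hstack([c(a,365,194),c(a,317,247)]),np.hstack([c(b,166,134),c(b,259,125)])]))
E
```

```text
(no output)
```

View pics/gap.png

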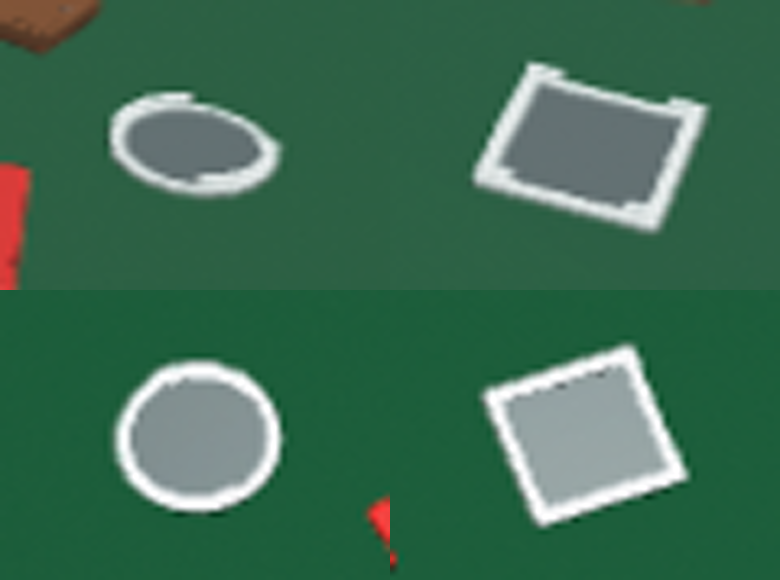

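Call:
{"op": "apply_moves", "data": {"targets": [[[0.6,1.9,2.7],[0,0,0],8.5],[[0.6,1.9,2.7],[0,0,0],8.5],[[0.6,1.9,2.7],[0,0,0],8.5],[[0.6,1.9,2.7],[0,0,0],8.5],[[0.6,1.9,2.7],[0,0,0],8.5],[[0.6,1.9,2.7],[0,0,0],8.5],[[0.6,1.9,2.7],[0,0,0],8.5],[[0.6,1.8,2.7],[0,0,0],8.5],[[0,0,0],[0,0,0],8.5],[[0,0,0],[0,0,0],8.5]]}}

```text
time_s: 1.65
position: [0.3517, -0.2866, 0.256]
tcp_rot: [0.694, -0.138, 0.694, 0.138]
force: [1.4, 0.4, 0.4]
gripper_width: 0.995
```

```bash
cat > wl.py <<'E'
import sys
from plant import r
from h import *
name=sys.argv[1]
s=r.get_state();d=r.snapshot("wrist")
X=np.eye(4);X[:3,:3]=Rtool(s);X[:3,3]=s["position"]
T=X@d["T_tool_cam"];K=d["intrinsics"]
im=d["color"];cv2.imwrite(f"pics/{name}.png",im[:,:,::-1])
import pickle;pickle.dump(dict(im=im,K=K,T=T,Z=d["range_z"]),open(name+".pkl","wb"))
print("tcp",s["position"].round(4),"yaw y",np.degrees(np.arctan2(*Rtool(s)[1::-1,1])).round(2),"grip",round(s["gripper_width"],3))
print("Rx",Rtool(s)[:,0].round(4),"force",s["force"].round(1))
lab=sys.argv[2:]
for l in lab:
    z=.014 if l[0]=="m" else .009
    for q in r.cut_out("wrist",l)[:3]:
        m=q["region"];ys,xs=np.where(m)
        w=toworld(np.c_[xs,ys],K,T,z)[:,:2]*1000
        (cx,cy),(a,b),ang=cv2.minAreaRect(w.astype(np.float32))
        if a<b:a,b,ang=b,a,ang+90
        print(l,round(q["p"],2),"px",xs.mean().round(),ys.mean().round(),"rect",round(cx,1),round(cy,1),"size",round(a,1),round(b,1),"ang",round(ang,1))
E
python3 wl.py w1 module_round
```

```text
tcp [ 0.3517 -0.2866  0.256 ] yaw y 112.44 grip 0.995
Rx [-1.e-04 -2.e-04 -1.e+00] force [1.4 0.4 0.4]
module_round 0.84 px 251.0 171.0 rect 349.6 -288.4 size 47.9 46.3 ang 22.5
```

View pics/w1.png

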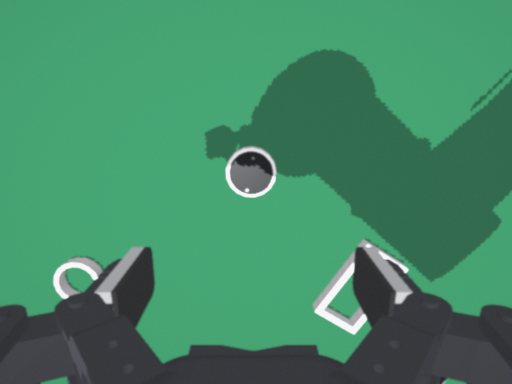

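Candidates for what I want, in top image pixels:
- **module_round:** (358,229). The empty ring at (401,165) is not it.
- **module_large:** (203,196). The brown (149,183) and red (212,146), (189,245), (145,280) pieces and the open frame (302,203) are not it.
- **module_slim:** (254,190).
- **module_square:** (149,227).

The wrist close-up shows the black-glass round module at (251,171), so I'm descending on that one.

Call:
{"op": "apply_moves", "data": {"targets": [[[4,0,-0.1],[0,0,0],8.5],[[4,0,0],[0,0,0],8.5],[[4,0,0],[0,0,0],8.5],[[3,0,0],[0,0,0],8.5],[[2,0,0],[0,0,0],8.5],[[0.7,0,0],[0,0,0],8.5],[[0,0,0],[0,0,0],8.5]]}}

```text
time_s: 2.45
position: [0.35, -0.2879, 0.0785]
tcp_rot: [0.693, -0.136, 0.694, 0.137]
force: [-0.1, -0.1, 0.4]
gripper_width: 0.995
```

```bash
python3 wl.py w2
```

```text
tcp [ 0.35   -0.2879  0.0785] yaw y 112.27 grip 0.995
Rx [-1.4e-03  3.0e-04 -1.0e+00] force [-0.1 -0.1  0.4]
```

View pics/w2.png

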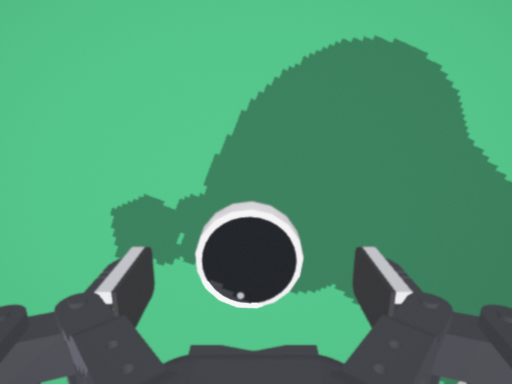

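Call:
{"op": "apply_moves", "data": {"targets": [[[0.4,0,0],[0,0,0],8.5],[[0,0,0],[0,0,0],6.5],[[0,0,0],[0,0,0],5.5],[[0,0,0],[0,0,0],4.5],[[0,0,0],[0,0,0],4],[[0,0,0],[0,0,0],4],[[0,0,0],[0,0,0],4],[[0,0,0],[0,0,0],4]]}}

```text
time_s: 3.3
position: [0.3509, -0.2875, 0.076]
tcp_rot: [0.694, -0.137, 0.693, 0.137]
force: [-1.2, 1.0, 8.5]
gripper_width: 0.527
```

```bash
python3 wl.py w3
```

```text
tcp [ 0.3509 -0.2875  0.076 ] yaw y 112.37 grip 0.527
Rx [ 1.1e-03 -8.0e-04 -1.0e+00] force [-1.2  1.   8.5]
```

View pics/w3.png

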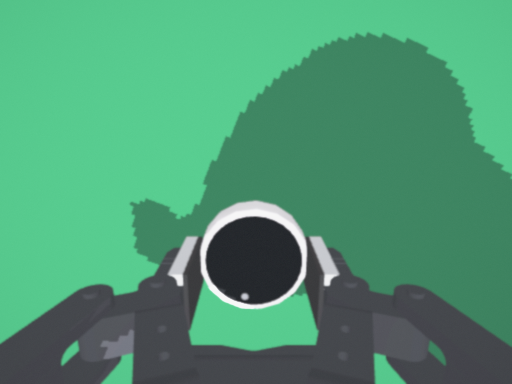

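Call:
{"op": "apply_moves", "data": {"targets": [[[-0.5,0,0],[0,0,0],4],[[-1,0,0],[0,0,0],4],[[-2,0,0],[5.6,0,0],4],[[-3,0,0],[5.6,0,0],4],[[-3,0,0],[5.6,0,0],4],[[-1,0,0],[5.6,0,0],4],[[0,0,0],[0,0,0],4],[[0,0,0],[0,0,0],4]]}}

```text
time_s: 4.15
position: [0.3502, -0.2871, 0.1797]
tcp_rot: [0.707, -0.0, 0.707, 0.001]
force: [0.1, 0.1, -2.1]
gripper_width: 0.531
```

```bash
python3 wl.py w4
```

```text
tcp [ 0.3502 -0.2871  0.1797] yaw y 90.07 grip 0.531
Rx [-0.e+00  5.e-04 -1.e+00] force [ 0.1  0.1 -2.1]
```

View pics/w4.png

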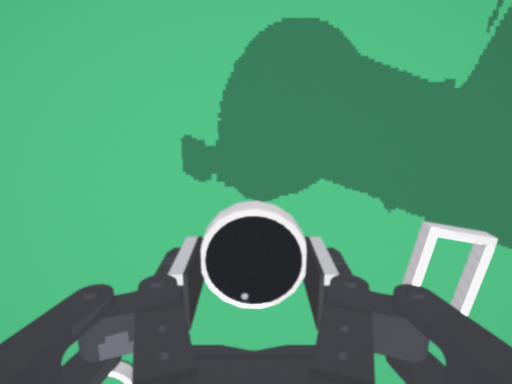

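Call:
{"op": "apply_moves", "data": {"targets": [[[0,1.9,0.6],[0,0,0],4],[[0,3.8,1.2],[0,0,0],4],[[0,3.8,1.2],[0,0,0],4],[[0,3.8,1.2],[0,0,0],4],[[0,3.8,1.2],[0,0,0],4],[[0,3.8,1.2],[0,0,0],4],[[0,3.8,1.2],[0,0,0],4],[[0,3.8,1.2],[0,0,0],4],[[0,3.8,1.2],[0,0,0],4],[[0,3.8,1.2],[0,0,0],4],[[0,3.8,1.2],[0,0,0],4],[[0,3.8,1.2],[0,0,0],4],[[0,3.8,1.2],[0,0,0],4],[[0,3.8,1.2],[0,0,0],4],[[0,1.8,0.6],[0,0,0],4],[[0,0,0],[0,0,0],4],[[0,0,0],[0,0,0],4]]}}

```text
time_s: 5.9
position: [0.5185, 0.2432, 0.1784]
tcp_rot: [0.706, -0.001, 0.708, -0.0]
force: [-0.2, -0.1, -0.9]
gripper_width: 0.526
```

```bash
python3 wl.py w5 nest_round module_round
```

```text
tcp [0.5185 0.2432 0.1784] yaw y 90.03 grip 0.526
Rx [-0.0025 -0.0019 -1.    ] force [-0.2 -0.1 -0.9]
nest_round 0.63 px 254.0 321.0 rect 624.9 245.3 size 67.4 50.8 ang 91.0
module_round 0.77 px 253.0 254.0 rect 564.7 244.2 size 87.6 79.5 ang 0.1
```

View pics/w5.png

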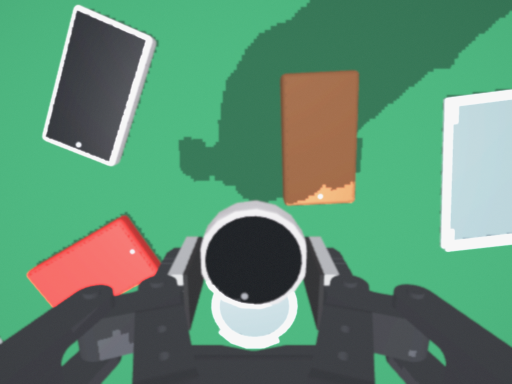

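Call:
{"op": "apply_moves", "data": {"targets": [[[0,-2.4,2.4],[0,0,0],4],[[0,-2.4,2.4],[0,0,0],4],[[0,-2.4,2.4],[0,0,0],4],[[0,-2.4,2.4],[0,0,0],4],[[0,0,0],[0,0,0],4],[[0,0,0],[0,0,0],4]]}}

```text
time_s: 6.65
position: [0.615, 0.1459, 0.1796]
tcp_rot: [0.707, 0.001, 0.707, -0.001]
force: [-0.0, -0.4, -0.3]
gripper_width: 0.531
```

```bash
python3 wl.py w6 nest_round; python3 - <<'E'
import cv2
i=cv2.imread("pics/w6.png");cv2.imwrite("pics/w6z.png",cv2.resize(i[80:300,240:512],None,fx=2.7,fy=2.7))
E
```

```text
tcp [0.615  0.1459 0.1796] yaw y 89.81 grip 0.531
Rx [-6.e-04 -0.e+00 -1.e+00] force [-0.  -0.4 -0.3]
nest_round 0.81 px 382.0 193.0 rect 615.3 242.2 size 69.8 69.0 ang 179.8
```

View pics/w6z.png

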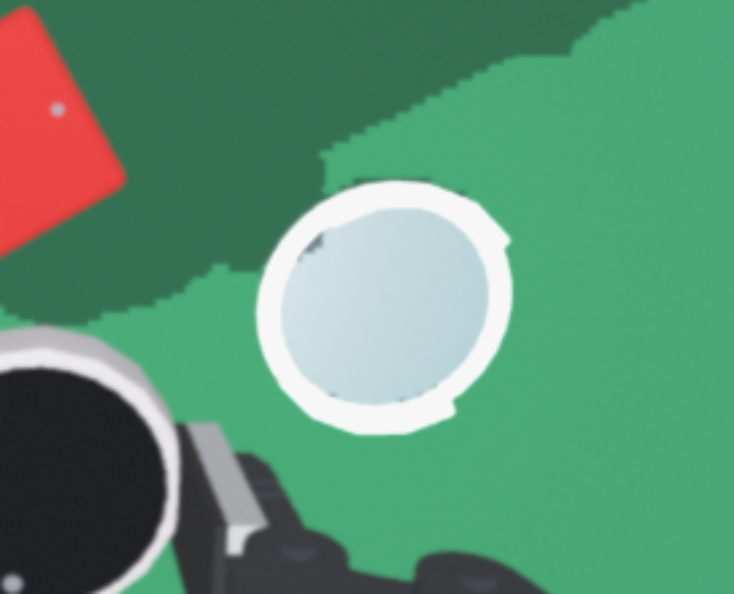

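```bash
python3 - <<'E'
from h import *
import pickle
d=pickle.load(open("w6.pkl","rb"))
p=np.array([[508,240],[455,410]])/2.7+[240,80]
w=toworld(p,d["K"],d["T"],.009)*1000
print(w); t=w[0]-w[1];print(np.linalg.norm(t),np.degrees(np.arctan2(t[0],-t[1])), np.degrees(np.arctan2(*(w.mean(0)-[615.3,243,0])[1::-1])))
# pocket ellipse
im=d["im"].astype(int);R,G,B=im[...,0],im[...,1],im[...,2]
m=((G-R)<25).astype(np.uint8);n,l,st,c=cv2.connectedComponentsWithStats(m)
k=l[193,382];ys,xs=np.where(l==k);w=toworld(np.c_[xs,ys],d["K"],d["T"],.009)*1000
print(w.mean(0),cv2.minEnclosingCircle(w[:,:2].astype(np.float32)))
E
```

```text
[[595.58670226 273.6906817    9.        ]
 [644.36350764 265.36565479   9.        ]]
49.48214643892055 -99.68568157140292 80.00529306259618
[613.04711965 240.75093489   9.        ] ((615.4656982421875, 243.00030517578125), 36.66799545288086)
```

Call:
{"op": "apply_moves", "data": {"targets": [[[0,2.5,0],[0,0,0],4],[[0,3,0.1],[0,0,0],4],[[0,2.5,0],[0,0,0],4],[[0,1.7,0],[0,0,0],4],[[2,0,0],[4.9,0,0],4],[[3,0,0],[4.9,0,0],4],[[2.5,0,0],[0,0,0],4],[[1.5,0,0],[0,0,0],4],[[0.4,0,0],[0,0,0],4],[[0,0,0],[0,0,0],4],[[0,0,0],[0,0,0],4]]}}

```text
time_s: 7.85
position: [0.6167, 0.2448, 0.0873]
tcp_rot: [0.705, 0.061, 0.704, -0.06]
force: [0.7, -0.5, -0.5]
gripper_width: 0.528
```

```bash
python3 wl.py w7
```

```text
tcp [0.6167 0.2448 0.0873] yaw y 80.16 grip 0.528
Rx [ 2.e-03  8.e-04 -1.e+00] force [ 0.7 -0.5 -0.5]
```

View pics/w7.png

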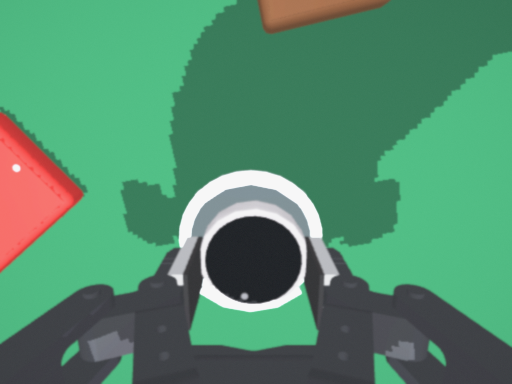

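Call:
{"op": "apply_moves", "data": {"targets": [[[0.2,-0.1,-0.1],[0,0,0],4],[[0.2,0,0],[0,0,0],4],[[0.2,0,0],[0,0,0],4],[[0.1,0,0],[0,0,0],4],[[0,0,0],[0,0,0],4]]}}

```text
time_s: 8.4
position: [0.6149, 0.2435, 0.0792]
tcp_rot: [0.705, 0.061, 0.704, -0.061]
force: [-1.7, 0.6, 2.0]
gripper_width: 0.529
```

```bash
python3 wl.py w8
```

```text
tcp [0.6149 0.2435 0.0792] yaw y 80.14 grip 0.529
Rx [ 0.e+00 -2.e-04 -1.e+00] force [-1.7  0.6  2. ]
```

View pics/w8.png

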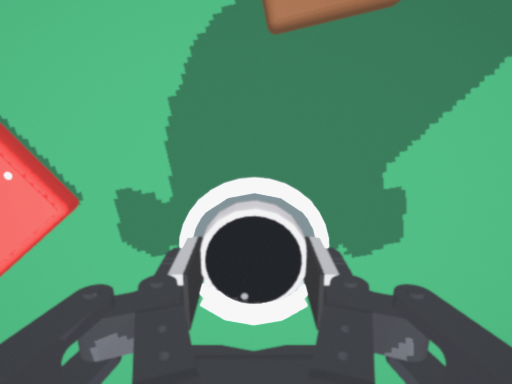

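Call:
{"op": "apply_moves", "data": {"targets": [[[0.1,0,0],[0,0,0],4],[[0,0,0],[0,0,0],4]]}}

```text
time_s: 8.65
position: [0.6149, 0.2435, 0.0791]
tcp_rot: [0.705, 0.061, 0.704, -0.061]
force: [-3.6, -1.4, 7.3]
gripper_width: 0.53
```

Call:
{"op": "apply_moves", "data": {"targets": [[[0,0,0],[0,0,0],5],[[0,0,0],[0,0,0],6],[[0,0,0],[0,0,0],8.5],[[-1,0,0],[0,0,0],8.5],[[-3,0,0],[0,0,0],8.5],[[-4,0,0],[0,0,0],8.5],[[-4,0,0],[0,0,0],8.5],[[0,0,0],[0,0,0],8.5],[[0,0,0],[0,0,0],8.5]]}}

```text
time_s: 9.55
position: [0.6154, 0.2438, 0.1999]
tcp_rot: [0.705, 0.062, 0.704, -0.06]
force: [-0.1, 0.1, -1.3]
gripper_width: 1.0
```

```bash
python3 wl.py w9 module_round nest_round
```

```text
tcp [0.6154 0.2438 0.1999] yaw y 80.13 grip 1.0
Rx [ 0.0029  0.0021 -1.    ] force [-0.1  0.1 -1.3]
module_round 0.58 px 252.0 187.0 rect 614.1 245.1 size 48.6 46.6 ang 12.1
nest_round 0.63 px 253.0 185.0 rect 615.5 245.4 size 70.8 67.0 ang 168.2
```

View pics/w9.png

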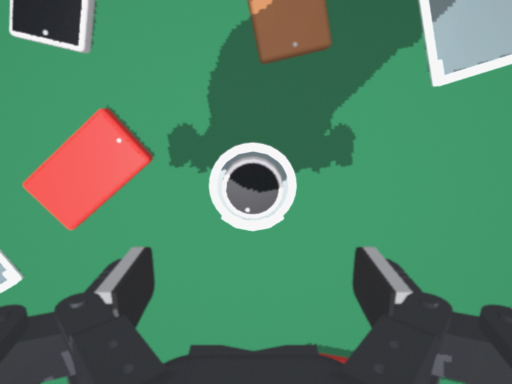

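Round module is seated in its pocket at px (252,187). Next is the large module.

Call:
{"op": "apply_moves", "data": {"targets": [[[0,-1.4,-1.6],[0,0,0],8.5],[[0,-2.8,-3.1],[0,0,0],8.5],[[0,-2.8,-3.1],[0,0,0],8.5],[[0,-2.8,-3.1],[0,0,0],8.5],[[0,-2.2,-2.7],[0,0,0],8.5],[[0,-1.4,-1.6],[0,0,0],8.5],[[0,0,0],[6.2,0,0],8.5],[[0,0,0],[6.2,0,0],8.5],[[0,0,0],[0,0,0],8.5]]}}

```text
time_s: 10.6
position: [0.4418, 0.1372, 0.1972]
tcp_rot: [0.693, 0.136, 0.694, -0.137]
force: [-0.3, -0.2, -0.9]
gripper_width: 0.992
```

```bash
python3 wl.py w10 module_large
```

```text
tcp [0.4418 0.1372 0.1972] yaw y 67.68 grip 0.992
Rx [-1.3e-03 -9.0e-04 -1.0e+00] force [-0.3 -0.2 -0.9]
module_large 0.92 px 453.0 156.0 rect 476.1 287.5 size 94.0 55.1 ang 3.0
module_large 0.82 px 254.0 189.0 rect 442.9 138.5 size 90.8 51.2 ang 157.6
module_large 0.75 px 229.0 18.0 rect 324.4 169.5 size 91.1 24.1 ang 67.7
```

View pics/w10.png

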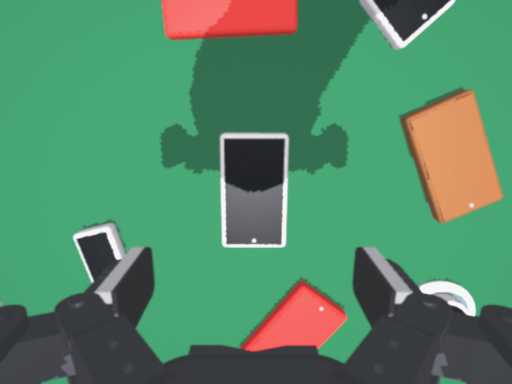

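Call:
{"op": "apply_moves", "data": {"targets": [[[3,0.1,0],[0,0,0],8.5],[[4,0,0],[0,0,0],8.5],[[3,0,0],[0,0,0],8.5],[[1.5,0,0],[0,0,0],8.5],[[0.6,0,0],[0,0,0],8.5],[[0,0,0],[0,0,0],6.5],[[0,0,0],[0,0,0],5.8],[[0,0,0],[0,0,0],4.4],[[0,0,0],[0,0,0],4.4],[[0,0,0],[0,0,0],4.4],[[0,0,0],[0,0,0],4.4]]}}

```text
time_s: 11.8
position: [0.4434, 0.1389, 0.0784]
tcp_rot: [0.695, 0.137, 0.693, -0.136]
force: [-1.7, -0.1, 5.7]
gripper_width: 0.585
```

```bash
python3 wl.py w11
```

```text
tcp [0.4434 0.1389 0.0784] yaw y 67.78 grip 0.585
Rx [ 0.0024  0.0013 -1.    ] force [-1.7 -0.1  5.7]
```

View pics/w11.png

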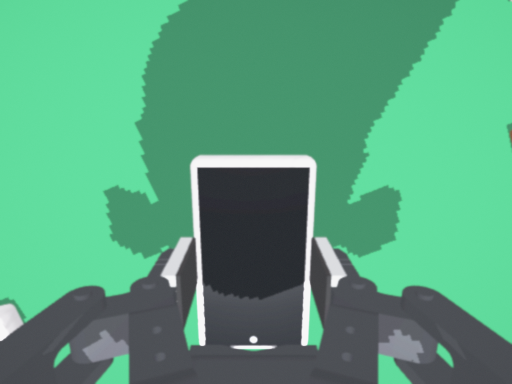

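Call:
{"op": "apply_moves", "data": {"targets": [[[-0.5,0,0],[0,0,0],4.4],[[-1,0,0],[0,0,0],4.4],[[-2,0,0],[-5,0,0],4.4],[[-3,0,0],[-7,0,0],4.4],[[-3,0,0],[-7,0,0],4.4],[[-1,0,0],[-7,0,0],4.4],[[0,0,0],[-3.5,0,0],4.4],[[0,0,0],[0,0,0],4.4],[[0,0,0],[0,0,0],4.4]]}}

```text
time_s: 12.75
position: [0.4425, 0.1384, 0.1822]
tcp_rot: [0.706, -0.044, 0.706, 0.044]
force: [-0.9, -0.7, -1.4]
gripper_width: 0.582
```

```bash
python3 wl.py w12
```

```text
tcp [0.4425 0.1384 0.1822] yaw y 97.13 grip 0.582
Rx [ 1.e-04  2.e-04 -1.e+00] force [-0.9 -0.7 -1.4]
```

View pics/w12.png

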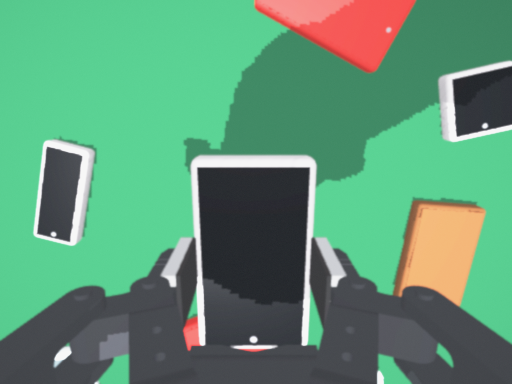

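Call:
{"op": "apply_moves", "data": {"targets": [[[0,1.8,0.6],[0,0,0],4.4],[[0,3.6,1.2],[0,0,0],4.4],[[0,3.6,1.2],[0,0,0],4.4],[[0,3.6,1.2],[0,0,0],4.4],[[0,3.6,1.2],[0,0,0],4.4],[[0,3.6,1.2],[0,0,0],4.4],[[0,3.6,1.2],[0,0,0],4.4],[[0,2.6,0.9],[0,0,0],4.4],[[0,1.4,0.6],[0,0,0],4.4],[[3,0,0],[0,0,0],4.4],[[3,0,0],[0,0,0],4.4],[[2,0,0],[0,0,0],4.4],[[1,0,0],[0,0,0],4.4],[[0,0,0],[0,0,0],4.4],[[0,0,0],[0,0,0],4.4]]}}

```text
time_s: 14.3
position: [0.5008, 0.4227, 0.0928]
tcp_rot: [0.706, -0.044, 0.705, 0.045]
force: [0.4, -0.6, 0.3]
gripper_width: 0.584
```

```bash
python3 wl.py w13
```

```text
tcp [0.5008 0.4227 0.0928] yaw y 97.25 grip 0.584
Rx [ 1.2e-03  7.0e-04 -1.0e+00] force [ 0.4 -0.6  0.3]
```

View pics/w13.png

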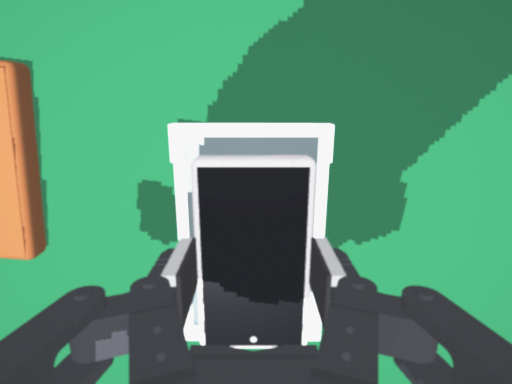

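```bash
python3 - <<'E'
from h import *
import pickle
d=pickle.load(open("w13.pkl","rb"))
n=toworld([[168,124],[334,124]],d["K"],d["T"],.009)*1000
m=toworld([[194,156],[316,156]],d["K"],d["T"],.030)*1000
a=np.radians(7.2);X=np.array([np.cos(a),np.sin(a)]);Y=np.array([-X[1],X[0]])
for q,L in((n,57),(m,46)): print(q.round(1),(q[:,:2].mean(0)+L*X).round(1),np.linalg.norm(q[0]-q[1]),np.degrees(np.arctan2(*(q[1]-q[0])[1::-1])))
E
```

```text
[[449.  378.8   9. ]
 [439.6 452.1   9. ]] [500.8 422.6] 73.88430925164155 97.27255067397543
[[458.  394.7  30. ]
 [451.9 442.3  30. ]] [500.6 424.3] 48.04271791124498 97.26827536437514
```

Call:
{"op": "apply_moves", "data": {"targets": [[[0.4,-0.1,0],[0,0,0],4.4],[[0.4,0,0],[0,0,0],4.4],[[0.2,0,0],[0,0,0],4.4],[[0.1,0,0],[0,0,0],4.4],[[0,0,0],[0,0,0],4.4]]}}

```text
time_s: 14.85
position: [0.5005, 0.4209, 0.0815]
tcp_rot: [0.706, -0.045, 0.706, 0.045]
force: [-1.9, -1.2, 3.7]
gripper_width: 0.585
```

Call:
{"op": "apply_moves", "data": {"targets": [[[0.1,0,0],[0,0,0],4.4],[[0,0,0],[0,0,0],4.4]]}}

```text
time_s: 15.05
position: [0.5005, 0.421, 0.0815]
tcp_rot: [0.706, -0.045, 0.705, 0.045]
force: [-4.3, -3.0, 9.7]
gripper_width: 0.582
```

Call:
{"op": "apply_moves", "data": {"targets": [[[0,0,0],[0,0,0],5.4],[[0,0,0],[0,0,0],6.5],[[0,0,0],[0,0,0],8.5],[[-1,0,0],[0,0,0],8.5],[[-3,0,0],[0,0,0],8.5],[[-4,0,0],[0,0,0],8.5],[[-4,0,0],[0,0,0],8.5],[[0,0,0],[0,0,0],8.5]]}}

```text
time_s: 15.85
position: [0.5029, 0.4228, 0.2081]
tcp_rot: [0.709, -0.042, 0.702, 0.048]
force: [0.3, 0.0, 0.8]
gripper_width: 0.995
```

```bash
python3 wl.py w14 module_large nest_large
```

```text
tcp [0.5029 0.4228 0.2081] yaw y 97.28 grip 0.995
Rx [ 0.0101  0.0089 -0.9999] force [0.3 0.  0.8]
module_large 0.96 px 250.0 180.0 rect 501.9 422.8 size 93.4 52.6 ang 7.1
module_large 0.82 px 87.0 128.0 rect 477.6 293.8 size 91.9 54.8 ang 2.7
nest_large 0.79 px 251.0 169.0 rect 500.9 422.8 size 114.7 73.7 ang 7.1
```

View pics/w14.png

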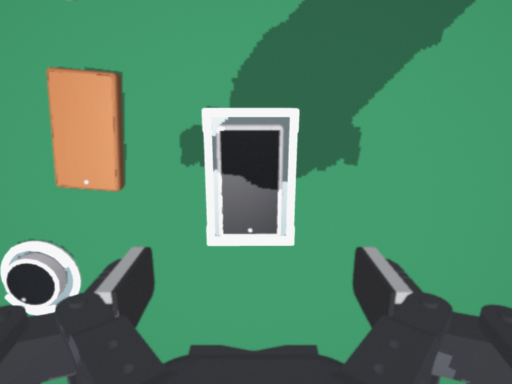

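Large module is seated at px (250,180). Next is the square one.

Call:
{"op": "apply_moves", "data": {"targets": [[[0,-1.2,-1.6],[0,0,0],8.5],[[0,-2.5,-3.4],[0,0,0],8.5],[[0,-2.5,-3.4],[0,0,0],8.5],[[0,-2.5,-3.4],[0,0,0],8.5],[[0,-1.8,-2.6],[0,0,0],8.5],[[0,-1.2,-1.7],[0,0,0],8.5],[[0,0,0],[-6.2,0,0],8.5],[[0,0,0],[-6.1,0,0],8.5],[[0,0,0],[0,0,0],8.5],[[0,0,0],[0,0,0],8.5]]}}

```text
time_s: 17.0
position: [0.3553, 0.2843, 0.1992]
tcp_rot: [0.697, -0.119, 0.697, 0.119]
force: [0.3, -0.1, -0.4]
gripper_width: 0.994
```

```bash
python3 wl.py w15 module_square
```

```text
tcp [0.3553 0.2843 0.1992] yaw y 109.37 grip 0.994
Rx [-0.001  -0.0014 -1.    ] force [ 0.3 -0.1 -0.4]
module_square 0.9 px 255.0 190.0 rect 355.6 286.4 size 46.1 45.1 ang 19.4
```

View pics/w15.png

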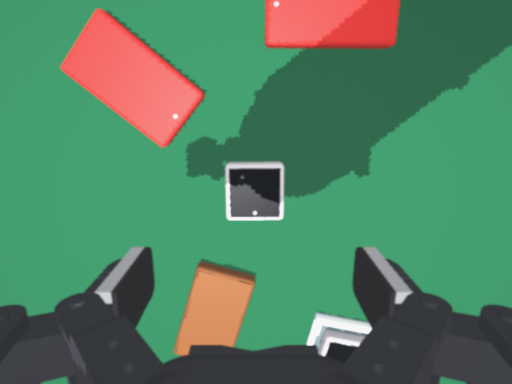

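Call:
{"op": "apply_moves", "data": {"targets": [[[3,0.2,0.1],[0,0,0],8.5],[[4,0,0],[0,0,0],8.5],[[3,0,0],[0,0,0],8.5],[[1.5,0,0],[0,0,0],8.5],[[0.7,0,0],[0,0,0],8.5],[[0,0,0],[0,0,0],6.5],[[0,0,0],[0,0,0],5.3],[[0,0,0],[0,0,0],3.8],[[0,0,0],[0,0,0],3.8],[[0,0,0],[0,0,0],3.8],[[0,0,0],[0,0,0],3.8]]}}

```text
time_s: 18.2
position: [0.3564, 0.2877, 0.0794]
tcp_rot: [0.698, -0.119, 0.696, 0.121]
force: [-1.6, -0.7, 6.0]
gripper_width: 0.515
```

```bash
python3 wl.py w16
```

```text
tcp [0.3564 0.2877 0.0794] yaw y 109.55 grip 0.515
Rx [ 0.002   0.0023 -1.    ] force [-1.6 -0.7  6. ]
```

View pics/w16.png

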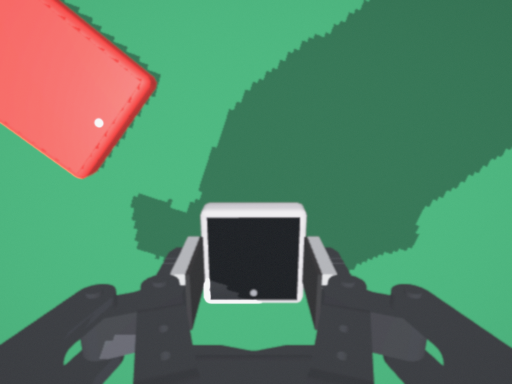

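Call:
{"op": "apply_moves", "data": {"targets": [[[-0.5,0,0],[0,0,0],3.8],[[-1,0,0],[0,0,0],3.8],[[-3,0,0],[-0.9,0,0],3.8],[[-4,0,0],[0,0,0],3.8],[[-2,0,0],[0,0,0],3.8],[[0,-1.6,0.9],[0,0,0],3.8],[[0,-3.2,1.9],[0,0,0],3.8],[[0,-3.2,1.9],[0,0,0],3.8],[[0,-3.2,1.9],[0,0,0],3.8],[[0,-3.2,1.9],[0,0,0],3.8],[[0,-3.2,1.9],[0,0,0],3.8],[[0,-3.2,1.9],[0,0,0],3.8],[[0,-3.2,1.9],[0,0,0],3.8],[[0,-2.6,1.4],[0,0,0],3.8],[[0,-1.6,0.9],[0,0,0],3.8],[[0,0,0],[0,0,0],3.8],[[0,0,0],[0,0,0],3.8]]}}

```text
time_s: 19.95
position: [0.6087, 0.0801, 0.1832]
tcp_rot: [0.696, -0.125, 0.696, 0.125]
force: [-0.9, -0.1, -0.3]
gripper_width: 0.512
```

```bash
python3 wl.py w17 nest_square
```

```text
tcp [0.6087 0.0801 0.1832] yaw y 110.38 grip 0.512
Rx [-2.e-04  3.e-04 -1.e+00] force [-0.9 -0.1 -0.3]
nest_square 0.79 px 121.0 190.0 rect 642.6 -12.7 size 70.2 69.7 ang 110.3
```

View pics/w17.png

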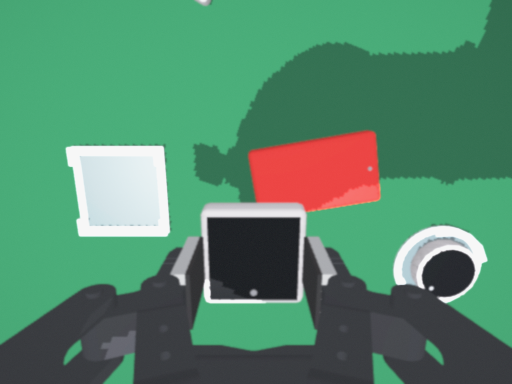

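Call:
{"op": "apply_moves", "data": {"targets": [[[0,-1.5,0],[0,0,0],3.8],[[0,-3,0],[0,0,0],3.8],[[0,-3,0],[0,0,0],3.8],[[0,-1.6,0],[0,0,0],3.8],[[0,-0.8,0],[0,0,0],3.8],[[2,0,0],[0,0,0],3.8],[[3,0,0],[0,0,0],3.8],[[3,0,0],[0,0,0],3.8],[[1,0,0],[0,0,0],3.8],[[0,0,0],[0,0,0],3.8],[[0,0,0],[0,0,0],3.8]]}}

```text
time_s: 21.15
position: [0.6443, -0.0122, 0.0945]
tcp_rot: [0.697, -0.126, 0.695, 0.125]
force: [0.3, 0.1, 0.6]
gripper_width: 0.512
```

```bash
python3 wl.py w18
```

```text
tcp [ 0.6443 -0.0122  0.0945] yaw y 110.48 grip 0.512
Rx [ 2.2e-03 -2.0e-04 -1.0e+00] force [0.3 0.1 0.6]
```

View pics/w18.png

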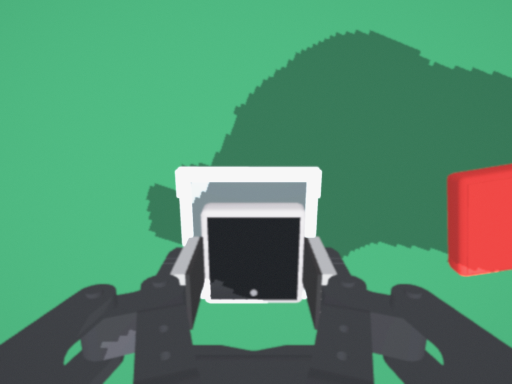

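```bash
python3 - <<'E'
from h import *
import pickle
d=pickle.load(open("w18.pkl","rb"))
n=toworld([[175.5,167.5],[321.5,167.5]],d["K"],d["T"],.009)*1000
m=toworld([[202,204],[306,204]],d["K"],d["T"],.030)*1000
a=np.radians(20.4);X=np.array([np.cos(a),np.sin(a)])
for q,L in((n,34),(m,23)): print((q[:,:2].mean(0)+L*X).round(1),np.linalg.norm(q[0]-q[1]),np.degrees(np.arctan2(*(q[1]-q[0])[1::-1])))
E
```

```text
[642.3 -14.7] 68.00275285767457 110.51896689787478
[641.6 -12.2] 43.132352009234374 110.5236001328338
```

Call:
{"op": "apply_moves", "data": {"targets": [[[0.4,-0.2,0],[0,0,0],3.8],[[0.4,0,0],[0,0,0],3.8],[[0.2,0,0],[0,0,0],3.8],[[0,0,0],[0,0,0],3.8]]}}

```text
time_s: 21.6
position: [0.6441, -0.0145, 0.0827]
tcp_rot: [0.696, -0.125, 0.696, 0.125]
force: [-0.1, 0.0, -0.8]
gripper_width: 0.509
```

Call:
{"op": "apply_moves", "data": {"targets": [[[0.1,0,0],[0,0,0],3.8],[[0,0,0],[0,0,0],3.8]]}}

```text
time_s: 21.8
position: [0.6442, -0.0144, 0.0825]
tcp_rot: [0.696, -0.126, 0.696, 0.125]
force: [-1.3, -0.7, 3.6]
gripper_width: 0.511
```

Call:
{"op": "apply_moves", "data": {"targets": [[[0.1,0,0],[0,0,0],3.8],[[0,0,0],[0,0,0],3.8]]}}

```text
time_s: 22.0
position: [0.6442, -0.0145, 0.0824]
tcp_rot: [0.696, -0.126, 0.696, 0.125]
force: [-3.8, 0.4, 8.9]
gripper_width: 0.512
```

Call:
{"op": "apply_moves", "data": {"targets": [[[0,0,0],[0,0,0],4.8],[[0,0,0],[0,0,0],6],[[0,0,0],[0,0,0],8.5],[[-1,0,0],[0,0,0],8.5],[[-3,0,0],[0,0,0],8.5],[[-4,0,0],[0,0,0],8.5],[[-4,0,0],[0,0,0],8.5],[[0,0,0],[0,0,0],8.5],[[0,0,0],[0,0,0],8.5]]}}

```text
time_s: 22.9
position: [0.6446, -0.0143, 0.2028]
tcp_rot: [0.697, -0.125, 0.695, 0.125]
force: [0.8, -0.5, -1.3]
gripper_width: 0.99
```

```bash
python3 wl.py w19 module_square nest_square
```

```text
tcp [ 0.6446 -0.0143  0.2028] yaw y 110.43 grip 0.99
Rx [ 3.3e-03  9.0e-04 -1.0e+00] force [ 0.8 -0.5 -1.3]
module_square 0.97 px 253.0 186.0 rect 643.6 -13.9 size 47.3 46.5 ang 20.4
```

View pics/w19.png

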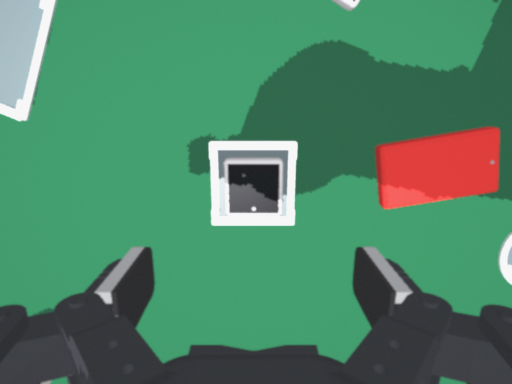

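Call:
{"op": "apply_moves", "data": {"targets": [[[0,0.8,-1.8],[0,0,0],8.5],[[0,1.6,-3.6],[0,0,0],8.5],[[0,1.6,-3.6],[0,0,0],8.5],[[0,1.6,-3.6],[0,0,0],8.5],[[0,1.2,-2.6],[0,0,0],8.5],[[0,0.8,-1.7],[0,0,0],8.5],[[0,0,0],[7.2,0,0],8.5],[[0,0,0],[7.2,0,0],8.5],[[0,0,0],[7.2,0,0],8.5],[[0,0,0],[7.3,0,0],8.5],[[0,0,0],[0,0,0],8.5],[[0,0,0],[0,0,0],8.5]]}}

```text
time_s: 24.25
position: [0.4589, -0.0023, 0.2003]
tcp_rot: [0.705, 0.051, 0.706, -0.051]
force: [0.4, 0.2, -0.4]
gripper_width: 0.996
```

```bash
python3 wl.py w20 module_slim
```

```text
tcp [ 0.4589 -0.0023  0.2003] yaw y 81.73 grip 0.996
Rx [-1.4e-03 -4.0e-04 -1.0e+00] force [ 0.4  0.2 -0.4]
module_slim 0.95 px 252.0 188.0 rect 459.1 -2.0 size 75.4 31.5 ang 171.5
```

View pics/w20.png

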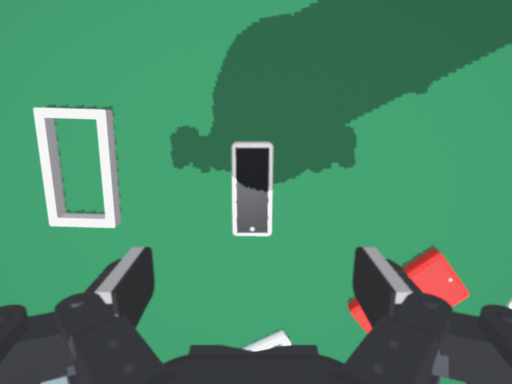

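Call:
{"op": "apply_moves", "data": {"targets": [[[3,0,0],[0,0,0],8.5],[[4,0,0],[0,0,0],8.5],[[3,0,0],[0,0,0],8.5],[[1.5,0,0],[0,0,0],8.5],[[0.7,0,0],[0,0,0],8.5],[[0,0,0],[0,0,0],6],[[0,0,0],[0,0,0],4],[[0,0,0],[0,0,0],3.4],[[0,0,0],[0,0,0],2.4],[[0,0,0],[0,0,0],2.4],[[0,0,0],[0,0,0],2.4],[[0,0,0],[0,0,0],2.4]]}}

```text
time_s: 25.55
position: [0.46, -0.002, 0.0802]
tcp_rot: [0.706, 0.052, 0.704, -0.052]
force: [-0.9, -0.0, 5.0]
gripper_width: 0.348
```

```bash
python3 wl.py w21
```

```text
tcp [ 0.46   -0.002   0.0802] yaw y 81.57 grip 0.348
Rx [ 2.3e-03  4.0e-04 -1.0e+00] force [-0.9 -0.   5. ]
```

View pics/w21.png

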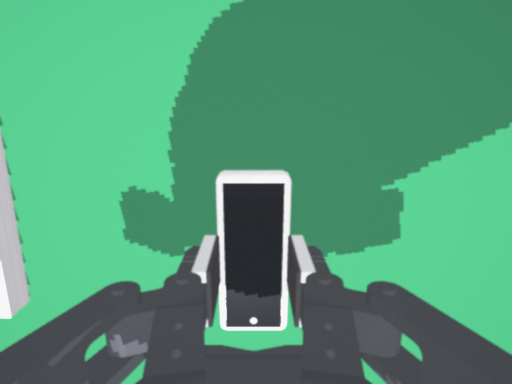

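Call:
{"op": "apply_moves", "data": {"targets": [[[-0.5,0,0],[0,0,0],2.4],[[-1,0,0],[0,0,0],2.4],[[-3,0,0],[-2.6,0,0],2.4],[[-4,0,0],[-2.6,0,0],2.4],[[-2,0,0],[0,0,0],2.4],[[0,-1,1.5],[0,0,0],2.4],[[0,-2.2,3.2],[0,0,0],2.4],[[0,-2.2,3.2],[0,0,0],2.4],[[0,-2.2,3.2],[0,0,0],2.4],[[0,-1.6,2.3],[0,0,0],2.4],[[0,-1,1.4],[0,0,0],2.4],[[0,0,0],[0,0,0],2.4],[[0,0,0],[0,0,0],2.4]]}}

```text
time_s: 26.9
position: [0.6009, -0.1125, 0.1841]
tcp_rot: [0.707, 0.02, 0.707, -0.02]
force: [0.5, -0.8, -0.2]
gripper_width: 0.35
```

```bash
python3 wl.py w22 nest_slim
```

```text
tcp [ 0.6009 -0.1125  0.1841] yaw y 86.7 grip 0.35
Rx [-3.e-04  3.e-04 -1.e+00] force [ 0.5 -0.8 -0.2]
nest_slim 0.82 px 111.0 205.0 rect 607.4 -221.1 size 98.5 56.9 ang 177.1
```

View pics/w22.png

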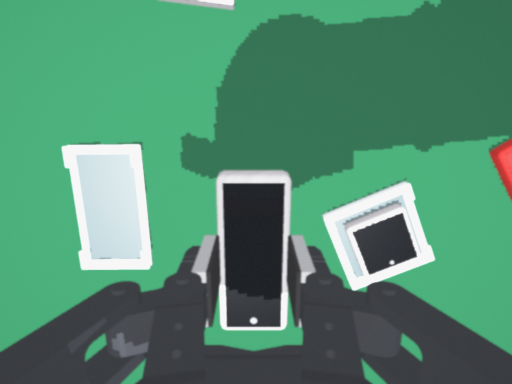

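Call:
{"op": "apply_moves", "data": {"targets": [[[0,-1.6,0.2],[0,0,0],2.4],[[0,-3.2,0.4],[0,0,0],2.4],[[0,-3.2,0.4],[0,0,0],2.4],[[0,-1.9,0.2],[0,0,0],2.4],[[0,-1,0.1],[0,0,0],2.4],[[2,0,0],[0,0,0],2.4],[[3,0,0],[0,0,0],2.4],[[3,0,0],[0,0,0],2.4],[[1,0,0],[0,0,0],2.4],[[0,0,0],[0,0,0],2.4],[[0,0,0],[0,0,0],2.4]]}}

```text
time_s: 28.1
position: [0.6088, -0.2221, 0.0955]
tcp_rot: [0.708, 0.02, 0.706, -0.02]
force: [0.4, -0.7, 0.3]
gripper_width: 0.349
```

```bash
python3 wl.py w23
```

```text
tcp [ 0.6088 -0.2221  0.0955] yaw y 86.78 grip 0.349
Rx [ 0.0021 -0.001  -1.    ] force [ 0.4 -0.7  0.3]
```

View pics/w23.png

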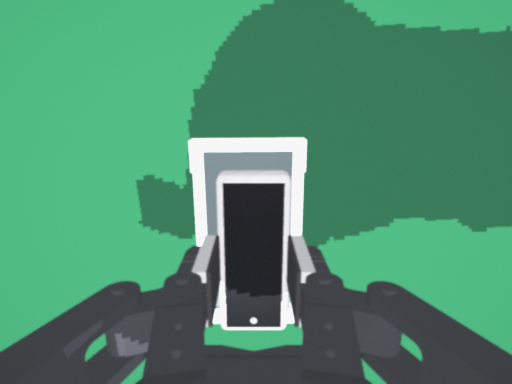

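```bash
python3 - <<'E'
from h import *
import pickle
d=pickle.load(open("w23.pkl","rb"))
n=toworld([[188.5,138.5],[307.5,138.5]],d["K"],d["T"],.009)*1000
m=toworld([[217,171],[291,171]],d["K"],d["T"],.030)*1000
a=np.radians(-3.2);X=np.array([np.cos(a),np.sin(a)])
for q,L in((n,49),(m,38)): print((q[:,:2].mean(0)+L*X).round(1),np.linalg.norm(q[0]-q[1]),np.degrees(np.arctan2(*(q[1]-q[0])[1::-1])))
E
```

```text
[ 607.3 -223.4] 54.51166343326298 86.81678751697649
[ 607.3 -220.7] 30.095272013401395 86.8202459036845
```

Shift −2.5 mm in tool y, then lower gently.

Call:
{"op": "apply_moves", "data": {"targets": [[[0.4,-0.2,0],[0,0,0],2.4],[[0.4,0,0],[0,0,0],2.4],[[0.2,0,0],[0,0,0],2.4],[[0,0,0],[0,0,0],2.4]]}}

```text
time_s: 28.55
position: [0.6076, -0.224, 0.0835]
tcp_rot: [0.707, 0.02, 0.707, -0.02]
force: [-0.0, -0.6, -1.0]
gripper_width: 0.35
```

Call:
{"op": "apply_moves", "data": {"targets": [[[0.1,0,0],[0,0,0],2.4],[[0,0,0],[0,0,0],2.4]]}}

```text
time_s: 28.75
position: [0.6079, -0.2241, 0.0833]
tcp_rot: [0.707, 0.02, 0.707, -0.02]
force: [-0.6, 0.3, 2.0]
gripper_width: 0.345
```

Call:
{"op": "apply_moves", "data": {"targets": [[[0.1,0,0],[0,0,0],2.4],[[0,0,0],[0,0,0],2.4]]}}

```text
time_s: 28.95
position: [0.6079, -0.2241, 0.0833]
tcp_rot: [0.707, 0.02, 0.707, -0.02]
force: [-3.4, 2.0, 7.3]
gripper_width: 0.349
```

Call:
{"op": "apply_moves", "data": {"targets": [[[0,0,0],[0,0,0],3.4],[[0,0,0],[0,0,0],5],[[0,0,0],[0,0,0],7],[[0,0,0],[0,0,0],8.5],[[-1,0,0],[0,0,0],8.5],[[-3,0,0],[0,0,0],8.5],[[-4,0,0],[0,0,0],8.5],[[-4,0,0],[0,0,0],8.5],[[0,0,0],[0,0,0],8.5],[[0,0,0],[0,0,0],8.5]]}}

```text
time_s: 29.95
position: [0.6084, -0.2241, 0.2039]
tcp_rot: [0.708, 0.02, 0.706, -0.02]
force: [-0.2, -0.3, -0.4]
gripper_width: 0.996
```

```bash
python3 wl.py w24 module_slim nest_slim; python3 - <<'E'
from plant import r
import cv2,numpy as np
for n in ["scene","top"]:
    d=r.snapshot(n);cv2.imwrite(f"pics/{n}1.png",cv2.resize(d["color"][:,:,::-1],None,fx=1.5,fy=1.5))
    K=d["intrinsics"];T=d["world_from_camera"];Z=d["range_z"]
    print(n)
    for l in ["module_large","module_slim","module_square","module_round","frame_oblong","frame_round"]:
        for q in r.cut_out(n,l)[:1]:
            m=q["region"];m=cv2.erode(m.astype(np.uint8),np.ones((3,3)))>0;ys,xs=np.where(m&(Z>0));z=Z[ys,xs]
            P=np.c_[(xs-K[0,2])/K[0,0]*z,(ys-K[1,2])/K[1,1]*z,z]@T[:3,:3].T+T[:3,3]
            if len(P)<15: continue
            A=np.c_[P[:,:2]-P[:,:2].mean(0),np.ones(len(P))];c=np.linalg.lstsq(A,P[:,2],rcond=None)[0]
            print(l,round(q["p"],2),P.mean(0).round(4),"med z",np.median(P[:,2]).round(4),"slope",c[:2].round(3))
E
```

```text
tcp [ 0.6084 -0.2241  0.2039] yaw y 86.73 grip 0.996
Rx [ 3.6e-03 -3.0e-04 -1.0e+00] force [-0.2 -0.3 -0.4]
module_slim 0.94 px 253.0 185.0 rect 608.1 -222.7 size 76.1 31.9 ang 176.8
module_slim 0.25 px 252.0 178.0 rect 606.1 -223.1 size 96.4 52.8 ang 177.1
nest_slim 0.81 px 253.0 178.0 rect 608.2 -223.2 size 100.6 54.6 ang 177.6
scene
module_large 0.81 [0.5851 0.1069 0.0139] med z 0.0144 slope [-0.021  0.027]
module_slim 0.79 [ 0.6127 -0.2271  0.0173] med z 0.0174 slope [-0.01   0.038]
module_square 0.54 [ 0.6492 -0.0202  0.0166] med z 0.0171 slope [-0.048  0.073]
module_round 0.66 [0.6179 0.2372 0.0163] med z 0.0169 slope [-0.043  0.094]
frame_round 0.79 [ 0.5332 -0.4122  0.0112] med z 0.0117 slope [-0.002 -0.004]
top
module_large 0.96 [0.3073 0.1747 0.0131] med z 0.0131 slope [-0.003  0.003]
module_slim 0.86 [ 0.6027 -0.2212  0.016 ] med z 0.016 slope [0.01 0.07]
module_square 0.71 [ 0.6264 -0.0067  0.0819] med z 0.0167 slope [-3.91   0.079]
module_round 0.53 [0.6119 0.2432 0.0166] med z 0.0168 slope [-0.005  0.029]
```

View pics/w24.png

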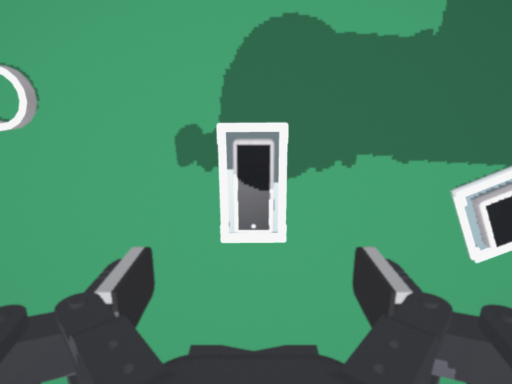

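View pics/scene1.png

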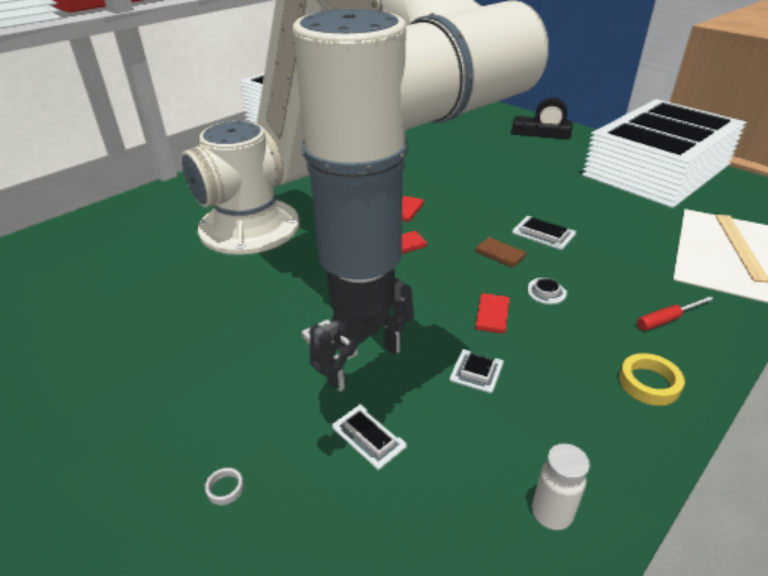

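View pics/top1.png

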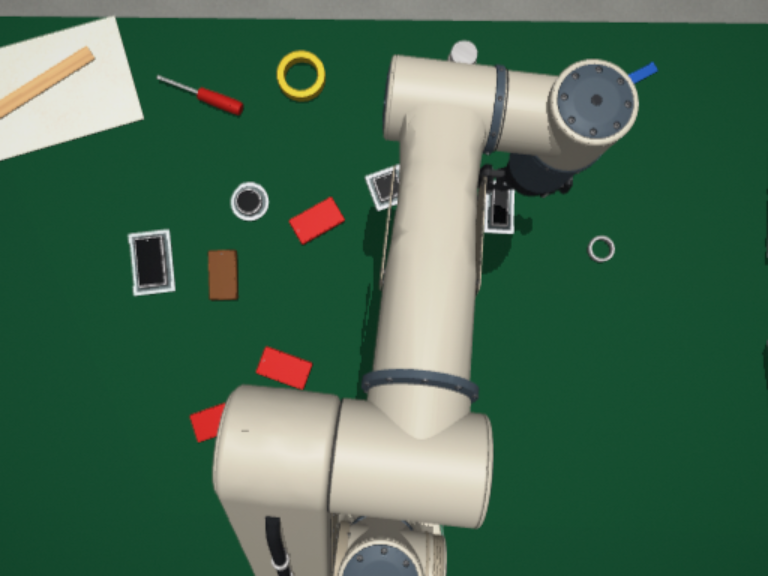

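```bash
python3 -c "
import pickle,numpy as np,h
d=pickle.load(open('w14.pkl','rb'));K,T,Z=d['K'],d['T'],d['Z']
for u,v in [(228,140),(272,140),(228,225),(272,225),(250,180)]:
    z=Z[v,u];print((T@np.array([(u-K[0,2])/K[0,0]*z,(v-K[1,2])/K[1,1]*z,z,1]))[:3].round(4))
from plant import r
s=r.get_state();print(s['time_s'],s['force']);print(r.finish_job())"
```

```text
[0.4694 0.4015 0.0168]
[0.4652 0.435  0.0165]
[0.5387 0.4089 0.0167]
[0.5339 0.4448 0.0175]
[0.4986 0.4222 0.0165]
30.8 [ 1.14663351 -0.11745518 -0.45197381]
the job is handed in; nothing more can be done
None
```

All four black-glass modules are in their matching trays, glass up, and the job was handed in at about 31 s of the 96 s allowed. I placed them in the order round, large, square, slim. Each was lowered in 1–2 mm steps until the force reading rose to about 7–10 N, then released and the gripper raised clear.

- **Seating:** the glass tops measured about 16–17 mm above the bench in depth, against 17 mm expected (3 mm floor plus 14 mm module).
- **Level:** five depth points on the large module's glass agreed within 1 mm. The tilt fits for the other three were noisy. The top view's fit for the square module was useless because the arm covered part of it.
- **Centring:** each module sat within about 2 mm of its pocket centre, against 6 mm of clearance.
- **Frames and look-alikes:** the empty ring and the brown and red look-alikes I could see were still in place. The arm hid most of the oblong frame in the last pictures, so I did not confirm its final position. I never grasped it or lowered the gripper beside it.
- **Network error:** in the last scene and top pictures the network labelled red look-alikes as `module_large`. I ignored those results and used the pixel colour and the wrist picture instead.

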